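Tip the glove carton down into its taped place

TASK

The glove carton stands on end at one end of its yellow-taped place on the mixing bench, and a red-lidded tub has been left inside the tape. First slide the tub along the bench until it is out of the outline, keeping it upright; then push the carton over so that it lies flat on its plain back inside the outline, its slot facing up ready for use. Only push with the fingers: grip neither of them nor lift it off the bench, and leave everything else where it stands.

Things in the scene. Friction and masses are not known exactly. Their poses are not given: they have to be found in the camera images.
- place: Yellow tape outline stuck flat on the bench (no height): a rectangle 270 mm (its x) by 165 mm (its y) inside the tape, tape 20 mm wide. Origin at the centre of the rectangle, on the bench surface, z up. The carton starts standing astride the tape at its -x end and is to lie along its x.
- carton: White glove carton with a pink band near its foot, standing on end, loose: 75 mm (its x) by 115 mm (its y) by 220 mm (its z), about 0.26 to 0.44 kg, centre of mass in the middle. Origin at the centre of its underside; z up its length. The face towards -x has the dark slot; the face towards +x is the plain back with a blue panel and looks towards the middle of the taped place.
- carton_center (a point): Centre of the carton, 110 mm above its underside when standing, 37.5 mm above the bench when lying on its back.
- carton_foot (a point): Middle of the lower edge of the carton's plain back, the edge over which it tips: 37.5 mm from carton along +x, on the bench.
- tub: Closed tub with brown band and red lid, standing upright in the taped place: 92 mm in diameter with straight sides, 75 mm high, about 0.26 to 0.44 kg. Origin at the centre of its underside, z up.
- tub_center (a point): Centre of the tub, 37.5 mm above its underside.
- duster: Bystander: white and red aerosol can, 66 mm diameter, 202 mm high, with a thin straw reaching 85 mm from its axis along its x at the top. Origin under its centre.
- bottle: Bystander: milky bottle, 84 mm diameter, 164 mm high. Origin under its centre.
- cup: Bystander: white paper cup with a blue label and a metal lid 92 mm across, 107 mm high. Origin under its centre.
- tin: Bystander: rectangular metal solvent tin, 65 mm (its x) by 105 mm (its y), 185 mm high. Origin under its centre.
- beaker: Bystander: empty clear mixing beaker in a black cage, 132 mm across the top, 152 mm high. Origin under its centre.
- slabs: Bystander: two white plaster slabs one on the other, 150 mm (its x) by 120 mm (its y), 31 mm high. Origin under its centre.
There are look-alikes about, which are no part of the job. Leave any green or turquoise look-alike of the tub alone.

How it is judged:
On the way:
1. the tub stands outside the taped outline while the carton is still standing ((x of tub_center in the frame of place above 0.174 m or x of tub_center in the frame of place below -0.174 m or y of tub_center in the frame of place above 0.121 m or y of tub_center in the frame of place below -0.121 m) and angle between tub's own z axis and vertical below 0.08 rad and height (world z) of tub_center between 0.03 and 0.045 m and linear speed of tub below 0.02 m/s and angle between carton's own z axis and vertical below 0.1 rad), for 0.2 s.
At the end, for the whole second after the job is handed in: The carton lies flat on its plain back, slot up, at rest, its centre within 35 mm (along each side) of the middle of the taped outline and its length within 0.25 rad of the outline's; the tub stands upright on the bench with its whole foot out of the inside of the outline ((x of tub_center in the frame of place above 0.174 m or x of tub_center in the frame of place below -0.174 m or y of tub_center in the frame of place above 0.121 m or y of tub_center in the frame of place below -0.121 m) and angle between tub's own z axis and vertical below 0.08 rad and height (world z) of tub_center between 0.03 and 0.045 m and linear speed of each of tub, carton below 0.02 m/s and angle between carton's own x axis and vertical above 3.06 rad and height (world z) of carton_center between 0.03 and 0.045 m and x of carton_center in the frame of place between -0.035 and 0.035 m and y of carton_center in the frame of place between -0.035 and 0.035 m and angle between the z axis of carton and the x axis of place, either way round below 0.25 rad); the robot touches nothing.
It fails at once if the carton or the tub is gripped or pressed with more than 30 N (contact force between the fingers and carton above 30 N or contact force between the fingers and tub above 30 N).
It fails at once if the carton is lifted off the bench, or tipped sideways or backwards (the lower edge of its back rises more than 30 mm) (height (world z) of carton_foot above 0.03 m).
It fails at once if the tub is lifted or knocked over (height (world z) of tub_center above 0.0575 m or angle between tub's own z axis and vertical above 0.5 rad).
It fails at once if something else on the bench is moved more than 25 mm (distance of any of duster, bottle, cup, tin, beaker, slabs from where it was at the start of the episode above 0.025 m).
It also fails if it takes over 51 s, if anything falls off the work surface, if the arm or the gripper's body presses on something with over 40 N, if the wrist force passes 120 N, or if a joint passes its speed limit or range.

ROBOT

A 7-joint arm with a two-finger parallel gripper is mounted at the origin on the work surface. World frame = base frame: x ahead of the robot, y to its left, z up, the work surface at z = 0. Lengths are in m, angles in rad, forces in N, time in s.
With the tool pointing down it reaches from about 0.4 to 0.85 m from the base axis. Payload 10.4 kg.
Tool frame: the origin (TCP) lies between the finger pads; the fingertips stand 8 mm ahead of it and the grasp point (between the pads) lies 11 mm behind it; z points along the fingers, x is the direction in which the jaws open and shut, and the axes are right-handed (so a half turn about z gives the same grasp; the last joint's range is limited). The gripper opens to 87 mm and grips with 3 to 60 N. Pads are 19 mm wide; open, the fingers measure 117 mm over their backs; the gripper's body (75 mm by 190 mm) begins 51 mm behind the grasp point.
Start: joints at [1.232, 0.332, -0.065, 1.46, 0.022, 1.35, -0.088], TCP at [0.194, -0.594, 0.199] pointing down, gripper open.
Joint ranges: [-2.6, 2.6], [-0.5, 2.12], [-1.47, 1.34], [0.16, 2.42], [-1.27, 4.41], [0.06, 2.06], [-2.6, 2.6]. Speed limits (rad/s): [2.22, 2.22, 2.79, 2.79, 3.14, 3.14, 3.14].

INTERFACE

Orientations are given as a unit quaternion [x, y, z, w].
In Python, from bench import r, viewer gives the robot as it stands.
- The arm moves only by the tool apply_moves, never from a script. Its argument "increments" is a list of rows, each an object with "grip": the closure in counts, from 0 (fully open) to 255 (shut); "xyz": the shift along the tool's x, y, z in mm, a list of three; "rotation": the turn, a rotation vector about the tool's x, y, z in degrees, a list of three. A call has 1 to 5 rows; each row is the pose to reach, as a shift and turn from the pose measured when the call began, along the tool's axes at that moment; what a row does not reach only later rows make up. A row lasts 1/8 s, in which the tool goes at most 62.5 mm and 10.7 degrees, less where a joint would pass 70% of its speed; a pose out of reach is approached as far as the arm can. A call with a gripper value outside its range is refused whole. The fingers move at their own pace and stop on an object; "squeeze" is the grip in N (left out, the last holds). Time passes only in rows, so rows that repeat a pose let the fingers close. It gives the time, the measured TCP pose, the force and the opening at its end, in the units of the state.
- r.read_state(): the state, without advancing time (a new reading comes with each control period).
- viewer.camera(name): name is "scene" or "side" or "wrist"; returns a dict with "img" (480x640x3 uint8, blue, green, red), "range_z" (480x640 float32, m along the optical axis (not along the pixel's ray), 0 where there is no reading), "vertical_fov" (degrees; the focal length in pixels is half the picture's height over the tangent of half this angle, whatever the lens; pixels are square), "cx", "cy" (the principal point, pixels), "rvec" (rotation vector, rad) and "tvec" (3), from world to camera coordinates, as OpenCV has them. Camera axes: x right, y down, z forward; pixel columns grow to the right and rows downward; lengths in m; the calibration is good to about 2 mm. A picture is of the moment at which its call begins.
- r.close_job(): hands the job in, once; it reports no verdict.
The state is a dict: "time": time; "joint_positions": joint angles; "joint_vel": joint speeds; "joint_torque": joint torques, N m; "ee_pos": TCP position; "eef_rot": TCP orientation; "ft_force": force on the tool from outside, world axes, zero at the start; "torque": the same for the moment, N m; "width": finger opening in m.
Only numpy, scipy, OpenCV 4.12 (cv2) and the standard library are available. Lean on these libraries where they do the work, as an engineer would, in place of code of your own. Each camera call takes 0.05 s, during which the arm holds its last target.

## Working session

There is one attempt and no reset: what is moved stays moved. The work goes in short steps, Python scripts to look and compute and a tool call to move; the robot and the scene stay as the last step left them, time stands still between calls to the robot, and variables do not carry over. Pictures are saved under pics/ and viewed, and the job is handed in when it is done.

Besides the shell and the picture viewer there is one more tool, called as a command line: name --argument value ..., lists and objects as JSON in quotes. apply_moves: Moves the arm, as the interface text tells. Its arguments: {"type":"object","properties":{"increments":{"type":"array","items":{"type":"object","properties":{"grip":{"type":"number"},"xyz":{"type":"array","items":{"type":"number"}},"rotation":{"type":"array","items":{"type":"number"}}}}},"squeeze":{"type":"number"}},"required":["increments"]}

```bash
mkdir -p pics; cat > h.py <<'E'
import numpy as np,cv2
from bench import r,viewer
def cam(n):
    c=viewer.camera(n);f=240/np.tan(np.radians(c['vertical_fov'])/2)
    R,_=cv2.Rodrigues(np.array(c['rvec'],float));t=np.array(c['tvec'],float).ravel()
    c['f']=f;c['R']=R;c['t']=t;return c
def world(c):
    z=c['range_z'];v,u=np.mgrid[0:480,0:640]
    P=np.stack([(u-c['cx'])/c['f']*z,(v-c['cy'])/c['f']*z,z],-1)
    W=(P-c['t'])@c['R'];W[z<=0]=np.nan;return W
def proj(c,p):
    q=c['R']@np.array(p)+c['t'];return q[0]/q[2]*c['f']+c['cx'],q[1]/q[2]*c['f']+c['cy']
def ray(c,u,v,z):
    d=c['R'].T@np.array([(u-c['cx'])/c['f'],(v-c['cy'])/c['f'],1]);o=-c['R'].T@c['t']
    return o+d*(z-o[2])/d[2]
E
python3 - <<'E'
from h import *
print(r.read_state())
for n in('scene','side','wrist'):
    c=cam(n);cv2.imwrite(f'pics/{n}0.png',c['img']);np.savez(f'{n}0.npz',**{k:v for k,v in c.items()})
    print(n,-c['R'].T@c['t'],c['f'],c['R'][2])
E
```

```text
{'time': 0.0, 'joint_positions': array([ 1.23241179,  0.33286958, -0.06468061,  1.4609234 ,  0.02162118,
        1.34989618, -0.08850105]), 'joint_vel': array([ 2.98935621e-04,  9.99598604e-04,  3.38287912e-04, -9.05936408e-05,
        5.75273347e-04, -1.41638818e-03,  1.67471866e-03]), 'joint_torque': array([ 5.74035676e-04, -6.23259044e+01,  2.49809457e-02, -3.89894986e+01,
       -6.13325089e-02,  3.97395494e-02,  9.39006713e-05]), 'ee_pos': array([ 0.19394858, -0.59371318,  0.19796391]), 'eef_rot': array([ 8.09495911e-01, -5.87125097e-01, -5.92467342e-04, -3.73320733e-04]), 'ft_force': array([ 0.02262749, -0.32525361,  0.63106268]), 'torque': array([ 0.03527666, -0.01762334, -0.01050363]), 'width': 0.08671422892644569}
scene [1.5061007  0.15535413 1.21080321] 447.27490426021194 [-0.6661006  -0.12840308 -0.73472624]
side [-0.74407151 -0.26809972  1.1791828 ] 544.8454108268395 [ 0.74272419  0.13635222 -0.65556758]
wrist [ 0.26003159 -0.57200277  0.38411084] 349.9939919572448 [-0.24412788 -0.07907701 -0.96651353]
```

View pics/scene0.png

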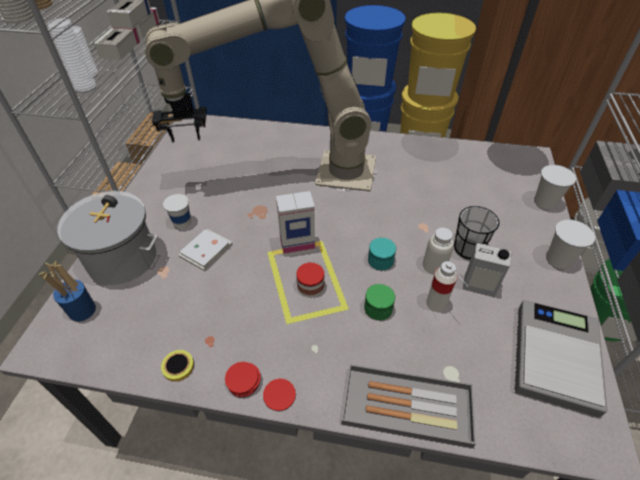

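View pics/side0.png

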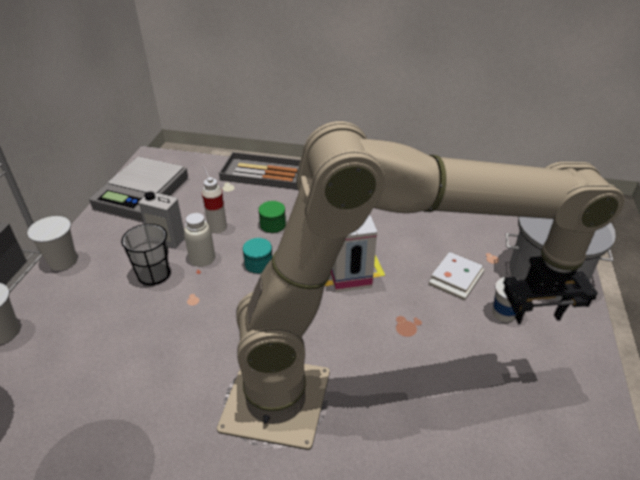

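The tub (red lid, brown band) is at scene (310,278), inside the tape. Other candidates are the red lids at (243,378) and (280,394), which lie outside the tape, and the green (380,300) and turquoise (382,253) look-alikes. The carton is at (297,222). Next I confirm this in a crop and measure.

```bash
python3 - <<'E'
from h import *
import cv2
c=dict(np.load('scene0.npz'));W=world(c);img=c['img']
hsv=cv2.cvtColor(img,cv2.COLOR_BGR2HSV)
cv2.imwrite('pics/crop0.png',cv2.resize(img[180:330,240:420],None,fx=4,fy=4,interpolation=cv2.INTER_CUBIC))
# tape
m=(hsv[...,0]>22)&(hsv[...,0]<36)&(hsv[...,1]>130)&(hsv[...,2]>90)
m[:180]=0;m[330:]=0;m[:,:255]=0;m[:,355:]=0
P=W[m];print('tape',len(P),np.nanmedian(P[:,2]))
P=P[(abs(P[:,2])<.012)]
rect=cv2.minAreaRect(P[:,:2].astype(np.float32));print(rect,cv2.boxPoints(rect))
reg=np.zeros_like(m);reg[255:300,290:330]=1
red=((hsv[...,0]<8)|(hsv[...,0]>172))&(hsv[...,1]>130)&reg
P=W[red];top=P[P[:,2]>np.nanmax(P[:,2])-.008];print('lid',len(top),np.median(top[:,2]),cv2.minEnclosingCircle(top[:,:2].astype(np.float32)))
# all objects above bench: heights clusters
def box(u0,u1,v0,v1,name,zmin=.02):
    P=W[v0:v1,u0:u1].reshape(-1,3);P=P[P[:,2]>zmin]
    h=np.percentile(P[:,2],98);T=P[P[:,2]>h-.01]
    print(name,'top',h.round(3),'T rect',cv2.minAreaRect(T[:,:2].astype(np.float32)),'all',np.percentile(P,[2,98],axis=0).round(3).tolist())
box(270,322,188,258,'carton');box(362,402,235,272,'turq');box(360,402,282,322,'green')
box(425,454,226,276,'bottle');box(427,460,260,312,'duster');box(468,510,243,295,'tin');box(455,500,205,262,'beaker')
box(160,195,192,230,'cup');box(175,235,228,270,'slabs',.012);box(55,160,190,285,'pot')
box(225,262,360,398,'redlid1',.01)
E
```

```text
tape 661 0.0015474005523275537
((0.5986295342445374, -0.056602418422698975), (0.30686256289482117, 0.19709526002407074), 25.536880493164062) [[ 0.41770416 -0.03382511]
 [ 0.50267035 -0.21166572]
 [ 0.7795549  -0.07937973]
 [ 0.6945887   0.09846088]]
lid 170 0.07829237129213609 ((0.6318078637123108, -0.03303205221891403), 0.04382139816880226)
carton top 0.224 T rect ((0.4586995542049408, -0.11357366293668747), (0.08488482236862183, 0.1150580644607544), 22.294931411743164) all [[0.422, -0.171, 0.025], [0.513, -0.05, 0.224]]
turq top 0.081 T rect ((0.478007048368454, 0.18904787302017212), (0.08696544915437698, 0.09060513973236084), 53.41581344604492) all [[0.44, 0.145, 0.023], [0.523, 0.23, 0.081]]
green top 0.08 T rect ((0.6797522306442261, 0.1963062435388565), (0.08992850035429001, 0.0889350175857544), 65.21035766601562) all [[0.641, 0.155, 0.024], [0.724, 0.239, 0.08]]
bottle top 0.2 T rect ((0.6282159686088562, 0.3765544593334198), (0.03631589561700821, 0.03453567624092102), 0.19003699719905853) all [[0.45, 0.334, 0.029], [0.645, 0.407, 0.2]]
duster top 0.2 T rect ((0.63986378908157
[... 519 characters left out ...]
0.4173545837402344, -0.5712956190109253), (0.09098494052886963, 0.08710774779319763), 46.87763595581055) all [[0.379, -0.608, 0.024], [0.459, -0.53, 0.113]]
slabs top 0.037 T rect ((0.5444537997245789, -0.43101826310157776), (0.11957339197397232, 0.1330227255821228), 66.5901870727539) all [[0.469, -0.499, 0.013], [0.62, -0.361, 0.037]]
pot top 0.222 T rect ((0.711362361907959, -0.7060286998748779), (0.3292236626148224, 0.08188842236995697), 3.9805655479431152) all [[0.51, -0.83, 0.029], [0.844, -0.587, 0.222]]
redlid1 top 0.049 T rect ((0.9959871172904968, -0.15763331949710846), (0.09261207282543182, 0.08868809789419174), 17.67668914794922) all [[0.954, -0.198, 0.018], [1.039, -0.11, 0.049]]
```

View pics/crop0.png

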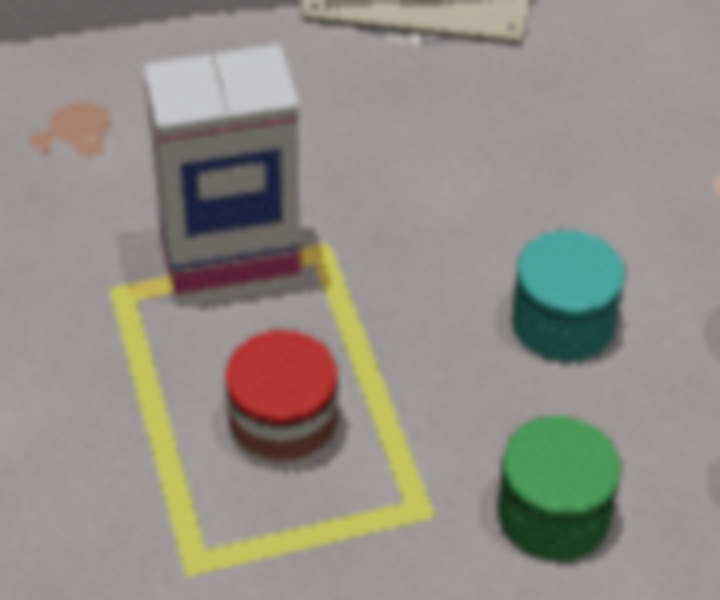

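View pics/wrist0.png

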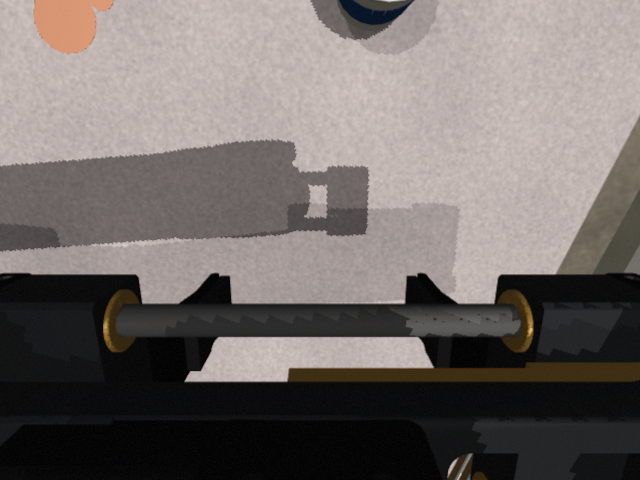

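The crop confirms it: the red lid with the brown band inside the tape is the tub. Place: centre (0.599,-0.057), yaw 25.5°. Tub: place (0.040,0.007). Carton: place (-0.151,0.009). I will push the tub towards place -y, which is free, with half-open fingers.

```bash
cat >> h.py <<'E'
from scipy.spatial.transform import Rotation as Ro
PC=np.array([.5986,-.0566]);PY=np.radians(25.5)
def p2w(x,y): c,s=np.cos(PY),np.sin(PY);return PC+[c*x-s*y,s*x+c*y]
def w2p(w): c,s=np.cos(PY),np.sin(PY);d=np.array(w[:2])-PC;return np.array([c*d[0]+s*d[1],-s*d[0]+c*d[1]])
def goal(pos,yawdeg):
    s=r.read_state();R0=Ro.from_quat(s['eef_rot']);p0=np.array(s['ee_pos'])
    y=np.radians(yawdeg);x=np.array([np.cos(y),np.sin(y),0]);z=np.array([0,0,-1.]);Rt=Ro.from_matrix(np.stack([x,np.cross(z,x),z],1))
    print('t',round(s['time'],2),'at',p0.round(4),'place',w2p(p0).round(4),'F',np.round(s['ft_force'],1),'w',round(s['width'],4))
    print(' xyz mm',(R0.inv().apply(np.array(pos)-p0)*1000).round(1),'rot',np.degrees((R0.inv()*Rt).as_rotvec()).round(1))
E
python3 - <<'E'
from h import *
goal([.194,-.594,.32],-71.9)
goal([*p2w(.04,.095),.32],25.5)
# refine with side view: lid & carton top
c=dict(np.load('side0.npz'));W=world(c);hsv=cv2.cvtColor(c['img'],cv2.COLOR_BGR2HSV)
P=W[215:285,335:380].reshape(-1,3);T=P[(P[:,2]>.212)&(P[:,2]<.235)];print('carton side',np.median(T[:,2]),T.min(0),T.max(0))
for q in ([.4587,-.1136,.22],[*p2w(-.135,-.0825),0],[.632,-.033,.075]): print(proj(c,q))
E
```

```text
t 0.15 at [ 0.194  -0.5938  0.1982] place [-0.5964 -0.3107] F [-0.  -0.6  0.1] w 0.0869
 xyz mm [ 1.000e-01  1.000e-01 -1.218e+02] rot [ 0.   0.1 -0. ]
t 0.15 at [ 0.194  -0.5938  0.1982] place [-0.5964 -0.3107] F [-0.  -0.6  0.1] w 0.0869
 xyz mm [-484.4 -578.9 -121.4] rot [ -0.    0.  -97.4]
carton side 0.22006746753889636 [ 0.40905694 -0.18278499  0.2120264 ] [ 0.51247683 -0.10550826  0.22553629]
(np.float64(353.5210671936524), np.float64(224.7661401898999))
(np.float64(377.0979891504227), np.float64(272.22925771185726))
(np.float64(335.78475921521294), np.float64(224.11116443010718))
```

apply_moves --increments '[{"grip":0,"xyz":[0,0,-60],"rotation":[0,0,0]},{"grip":60,"xyz":[0,0,-122],"rotation":[0,0,-10]},{"grip":120,"xyz":[0,0,-122],"rotation":[0,0,-20]}]'

```text
time: 0.52
ee_pos: [0.1948, -0.5955, 0.3258]
eef_rot: [0.9, -0.435, 0.003, 0.003]
ft_force: [0.7, 0.5, -1.8]
width: 0.0743
```

```bash
python3 - <<'E'
from h import *
goal([*p2w(.04,.095),.32],25.5)
E
```

```text
t 0.53 at [ 0.1948 -0.5955  0.3258] place [-0.5965 -0.3125] F [ 0.7  0.5 -1.8] w 0.0743
 xyz mm [-255.  -711.5    2.4] rot [  0.4  -0.3 -77.1]
```

apply_moves --increments '[{"grip":120,"xyz":[-20,-58,0],"rotation":[0,0,-9]},{"grip":120,"xyz":[-40,-116,0],"rotation":[0,0,-18]},{"grip":120,"xyz":[-60,-172,0],"rotation":[0,0,-27]},{"grip":120,"xyz":[-80,-228,0],"rotation":[0,0,-36]},{"grip":120,"xyz":[-100,-284,0],"rotation":[0,0,-45]}]'

```text
time: 1.15
ee_pos: [0.3558, -0.3388, 0.3243]
eef_rot: [0.998, -0.055, 0.001, 0.003]
ft_force: [0.9, -0.0, 0.3]
width: 0.0466
```

```bash
python3 - <<'E'
from h import *
goal([*p2w(.04,.095),.32],25.5)
E
```

```text
t 1.15 at [ 0.3558 -0.3388  0.3243] place [-0.3407 -0.1502] F [ 0.9 -0.   0.3] w 0.0466
 xyz mm [ 194.4 -409.     2.2] rot [  0.4  -0.1 -31.8]
```

apply_moves --increments '[{"grip":120,"xyz":[26,-54,0],"rotation":[0,0,-7]},{"grip":120,"xyz":[52,-108,0],"rotation":[0,0,-14]},{"grip":120,"xyz":[78,-162,0],"rotation":[0,0,-21]},{"grip":120,"xyz":[104,-216,0],"rotation":[0,0,-28]},{"grip":120,"xyz":[130,-270,0],"rotation":[0,0,-32]}]'

```text
time: 1.78
ee_pos: [0.5152, -0.0831, 0.323]
eef_rot: [0.975, 0.224, 0.0, 0.004]
ft_force: [1.7, -0.6, -0.1]
width: 0.046
```

```bash
python3 - <<'E'
from h import *
goal([*p2w(.04,.095),.32],25.5)
goal([*p2w(.04,.095),.035],25.5)
E
```

```text
t 1.77 at [ 0.5152 -0.0831  0.323 ] place [-0.0867  0.012 ] F [ 1.7 -0.6 -0.1] w 0.046
 xyz mm [127.2 -82.3   2.2] rot [0.5 0.  0.4]
t 1.77 at [ 0.5152 -0.0831  0.323 ] place [-0.0867  0.012 ] F [ 1.7 -0.6 -0.1] w 0.046
 xyz mm [127.5 -84.6 287.2] rot [0.5 0.  0.4]
```

apply_moves --increments '[{"grip":120,"xyz":[45,-30,1],"rotation":[0.5,0,0.4]},{"grip":120,"xyz":[90,-60,2],"rotation":[0.5,0,0.4]},{"grip":120,"xyz":[127,-83,10],"rotation":[0.5,0,0.4]},{"grip":120,"xyz":[127,-84,60],"rotation":[0.5,0,0.4]},{"grip":120,"xyz":[127,-84,120],"rotation":[0.5,0,0.4]}]'

```text
time: 2.4
ee_pos: [0.5937, 0.0479, 0.2012]
eef_rot: [0.975, 0.221, 0.0, -0.0]
ft_force: [0.8, -0.3, 0.6]
width: 0.0464
```

```bash
python3 - <<'E'
from h import *
goal([*p2w(.04,.095),.035],25.5)
c=cam('scene');cv2.imwrite('pics/s1.png',c['img'])
c=cam('wrist');cv2.imwrite('pics/w1.png',c['img'])
W=world(c);hsv=cv2.cvtColor(c['img'],cv2.COLOR_BGR2HSV)
red=((hsv[...,0]<8)|(hsv[...,0]>172))&(hsv[...,1]>130)
P=W[red];P=P[(P[:,2]>.06)&(P[:,2]<.1)];print(len(P))
if len(P):(x,y),rad=cv2.minEnclosingCircle(P[:,:2].astype(np.float32));print(x,y,rad,w2p([x,y]),np.median(P[:,2]))
E
```

```text
t 2.4 at [0.5937 0.0479 0.2012] place [0.0406 0.0965] F [ 0.8 -0.3  0.6] w 0.0464
 xyz mm [ -0.7   1.6 166.2] rot [-0.  -0.1  0. ]
3683
0.6257074475288391 -0.03432057425379753 0.0461190827190876 [0.03405832 0.00843902] 0.07491837300566317
```

View pics/s1.png

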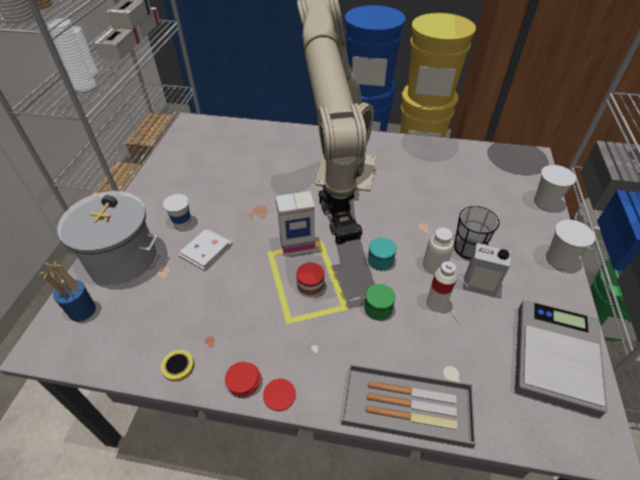

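View pics/w1.png

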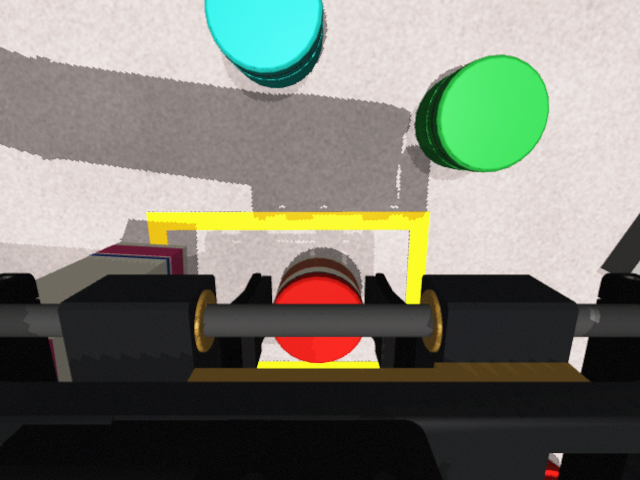

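Wrist view: the tub lid is at (320,310), the tape's +y side lies along row 220 and its +x end is at column 418. The tub fits r=46.1 mm and z=75 mm here, about 6 mm from the scene estimate, so I recheck the tape with this better view.

```bash
python3 - <<'E'
from h import *
c=cam('wrist');W=world(c);hsv=cv2.cvtColor(c['img'],cv2.COLOR_BGR2HSV)
m=(hsv[...,0]>22)&(hsv[...,0]<36)&(hsv[...,1]>130)&(hsv[...,2]>90)
P=W[m];P=P[abs(P[:,2])<.012];Q=np.array([w2p(p) for p in P]);print(np.median(P[:,2]))
a=Q[(abs(Q[:,1]-.0925)<.025)&(Q[:,0]>-.09)&(Q[:,0]<.11)]
for x0 in(-.08,-.04,0,.04,.08):
    s=a[abs(a[:,0]-x0)<.015];print(x0,len(s),np.percentile(s[:,1],[2,50,98]).round(4) if len(s) else'')
b=Q[(abs(Q[:,0]-.145)<.03)&(Q[:,1]<.075)]
for y0 in(.02,.04,.06):
    s=b[abs(b[:,1]-y0)<.01];print(y0,len(s),np.percentile(s[:,0],[2,50,98]).round(4) if len(s) else'')
d=Q[(abs(Q[:,1]+.0925)<.03)];print(len(d),np.percentile(d[:,0],[2,98]),np.percentile(d[:,1],[2,50,98]))
# carton
V=W[240:370,0:190].reshape(-1,3);V=V[(V[:,2]>.01)&(V[:,2]<.06)];print('carton low',len(V),np.array([w2p(v) for v in V]).round(4)[::40])
E
```

```text
0.0007987108464828622
-0.08 400 [0.0821 0.092  0.1013]
-0.04 484 [0.0821 0.0918 0.1014]
0 487 [0.082  0.0923 0.1014]
0.04 475 [0.0821 0.0923 0.1015]
0.08 463 [0.0832 0.0924 0.1015]
0.02 242 [0.1354 0.1437 0.1521]
0.04 293 [0.1353 0.1447 0.1545]
0.06 304 [0.1353 0.1447 0.1544]
1038 [-0.03879084  0.10386125] [-0.09478927 -0.08889769 -0.08274265]
carton low 1484 [[-0.1898  0.0681]
 [-0.1674  0.0672]
 [-0.1673  0.0667]
 [-0.1875  0.0678]
 [-0.1487  0.0657]
 [-0.1829  0.0683]
 [-0.1459  0.0656]
 [-0.1838  0.0678]
 [-0.1452  0.0661]
 [-0.1852  0.068 ]
 [-0.1477  0.066 ]
 [-0.19    0.0681]
 [-0.152   0.0661]
 [-0.1144  0.0626]
 [-0.1562  0.0666]
 [-0.1185  0.0645]
 [-0.1642  0.0667]
 [-0.1267  0.0649]
 [-0.1729  0.0674]
 [-0.1368  0.0652]
 [-0.1849  0.0677]
 [-0.1489  0.0659]
 [-0.1146  0.062 ]
 [-0.1629  0.0664]
 [-0.1251  0.0648]
 [-0.1628  0.066 ]
 [-0.1259  0.0646]
 [-0.148   0.0651]
 [-0.1146  0.0611]
 [-0.1152  0.0638]
 [-0.1149  0.0545]
 [-0.1156  0.0527]
 [-0.1154  0.05  ]
 [-0.1153  0.048 ]
 [-0.1152  0.0443]
 [-0.116   0.0398]
 [-0.1159  0.0386]
 [-0.1161  0.0354]]
```

Tape pose confirmed within 1 mm. Tub at place (0.034,0.008), carton +x face at -0.115. Descend on the tub's +y side.

apply_moves --increments '[{"grip":120,"xyz":[-6,2,45],"rotation":[0,0,0]},{"grip":120,"xyz":[-6,2,95],"rotation":[0,0,0]},{"grip":120,"xyz":[-6,2,140],"rotation":[0,0,0]},{"grip":120,"xyz":[-6,2,166],"rotation":[0,0,0]},{"grip":120,"xyz":[-6,2,166],"rotation":[0,0,0]}]'

```text
time: 3.18
ee_pos: [0.5867, 0.0417, 0.0353]
eef_rot: [0.976, 0.22, -0.003, -0.001]
ft_force: [0.5, 0.7, 0.6]
width: 0.0464
```

```bash
python3 - <<'E'
from h import *
goal([*p2w(.034,-.093),.035],25.5)
E
```

```text
t 3.17 at [0.5867 0.0417 0.0353] place [0.0315 0.0938] F [0.5 0.7 0.6] w 0.0464
 xyz mm [  2.8 186.8  -0.2] rot [-0.2  0.3 -0.1]
```

apply_moves --increments '[{"grip":120,"xyz":[2,12,0],"rotation":[0,0,0]},{"grip":120,"xyz":[3,24,0],"rotation":[0,0,0]},{"grip":120,"xyz":[3,32,0],"rotation":[0,0,0]},{"grip":120,"xyz":[3,38,0],"rotation":[0,0,0]},{"grip":120,"xyz":[3,46,0],"rotation":[0,0,0]}]'

```text
time: 3.8
ee_pos: [0.6091, 0.0022, 0.0355]
eef_rot: [0.975, 0.22, -0.003, -0.001]
ft_force: [-1.6, 3.4, 3.4]
width: 0.046
```

```bash
cat >> h.py <<'E'
def tub():
    c=cam('wrist');W=world(c);hsv=cv2.cvtColor(c['img'],cv2.COLOR_BGR2HSV)
    red=((hsv[...,0]<8)|(hsv[...,0]>172))&(hsv[...,1]>130)
    P=W[red];P=P[(P[:,2]>.06)&(P[:,2]<.1)]
    if len(P):(x,y),rad=cv2.minEnclosingCircle(P[:,:2].astype(np.float32));print('tub',len(P),rad,w2p([x,y]),np.median(P[:,2]))
    return c
E
python3 - <<'E'
from h import *
tub()
goal([*p2w(.034,-.093),.035],25.5)
E
```

```text
tub 3734 0.03570982813835144 [0.03430318 0.03897934] 0.07511170894521083
t 3.85 at [0.6096 0.0007 0.0354] place [0.0346 0.0469] F [-0.2  1.9  2. ] w 0.0458
 xyz mm [ -0.4 139.9   0. ] rot [-0.2  0.3 -0.1]
```

apply_moves --increments '[{"grip":120,"xyz":[0,8,0],"rotation":[0,0,0]},{"grip":120,"xyz":[0,17,0],"rotation":[0,0,0]},{"grip":120,"xyz":[0,26,0],"rotation":[0,0,0]},{"grip":120,"xyz":[0,35,0],"rotation":[0,0,0]},{"grip":120,"xyz":[0,44,0],"rotation":[0,0,0]}]'

```text
time: 4.47
ee_pos: [0.6288, -0.0395, 0.0354]
eef_rot: [0.976, 0.22, -0.003, -0.001]
ft_force: [-0.8, 3.9, 3.1]
width: 0.0461
```

```bash
python3 - <<'E'
from h import *
tub()
c=cam('scene');cv2.imwrite('pics/s2.png',c['img'])
goal([*p2w(.034,-.093),.035],25.5)
E
```

```text
tub 3737 0.03170602023601532 [ 0.03410388 -0.01554664] 0.07509603400293012
t 4.58 at [ 0.6291 -0.0408  0.0352] place [0.0343 0.0011] F [-0.3  0.1  0.3] w 0.0459
 xyz mm [ 0.  94.1  0. ] rot [-0.1  0.3 -0.2]
```

View pics/s2.png

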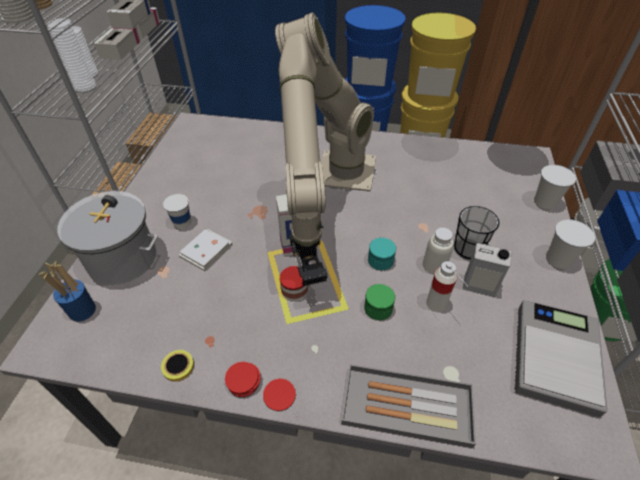

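The tub (293,283) follows the fingers upright, and the carton still stands. Continue.

apply_moves --increments '[{"grip":120,"xyz":[0,9,0],"rotation":[0,0,0]},{"grip":120,"xyz":[0,19,0],"rotation":[0,0,0]},{"grip":120,"xyz":[0,29,0],"rotation":[0,0,0]},{"grip":120,"xyz":[0,39,0],"rotation":[0,0,0]},{"grip":120,"xyz":[0,49,0],"rotation":[0,0,0]}]'

```text
time: 5.2
ee_pos: [0.6503, -0.0858, 0.0351]
eef_rot: [0.976, 0.219, -0.003, -0.0]
ft_force: [-1.9, 2.1, 0.6]
width: 0.0459
```

apply_moves --increments '[{"grip":120,"xyz":[0,10,0],"rotation":[0,0,0]},{"grip":120,"xyz":[0,20,0],"rotation":[0,0,0]},{"grip":120,"xyz":[0,30,0],"rotation":[0,0,0]},{"grip":120,"xyz":[0,40,0],"rotation":[0,0,0]},{"grip":120,"xyz":[0,50,0],"rotation":[0,0,0]}]'

```text
time: 5.82
ee_pos: [0.6719, -0.1315, 0.035]
eef_rot: [0.976, 0.219, -0.003, -0.0]
ft_force: [-1.4, 3.5, 2.3]
width: 0.0459
```

```bash
python3 - <<'E'
from h import *
tub()
c=cam('scene');cv2.imwrite('pics/s3.png',c['img'])
goal([*p2w(.034,-.093),.035],25.5)
E
```

```text
tub 3711 0.03053399734199047 [ 0.03338729 -0.12038943] 0.0751031456219411
t 5.92 at [ 0.6721 -0.1329  0.0348] place [ 0.0335 -0.1005] F [0.1 0.4 0.6] w 0.0461
 xyz mm [ 0.5 -7.5 -0.2] rot [-0.   0.3 -0.3]
```

View pics/s3.png

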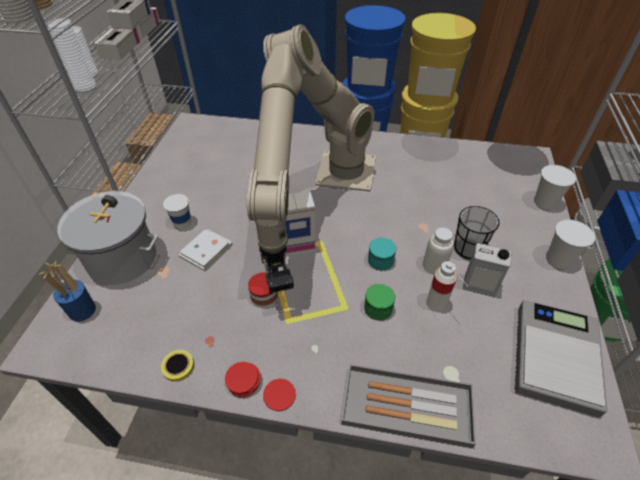

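The tub (263,288) is now clear of the outline (centre expected at y≈-0.15). Retreat and rise.

apply_moves --increments '[{"grip":120,"xyz":[0,-20,0],"rotation":[0,0,0]},{"grip":120,"xyz":[0,-30,-50],"rotation":[0,0,0]},{"grip":120,"xyz":[0,-30,-110],"rotation":[0,0,0]},{"grip":120,"xyz":[0,-30,-170],"rotation":[0,0,0]},{"grip":120,"xyz":[0,-30,-230],"rotation":[0,0,0]}]'

```text
time: 6.55
ee_pos: [0.6597, -0.1039, 0.2669]
eef_rot: [0.976, 0.219, -0.003, 0.0]
ft_force: [0.4, -0.3, -0.6]
width: 0.0465
```

```bash
python3 - <<'E'
from h import *
tub()
c=cam('scene');cv2.imwrite('pics/s4.png',c['img']);W=world(c);hsv=cv2.cvtColor(c['img'],cv2.COLOR_BGR2HSV)
red=((hsv[...,0]<8)|(hsv[...,0]>172))&(hsv[...,1]>130);red[330:]=0
P=W[red];P=P[(P[:,2]>.065)&(P[:,2]<.09)];Q=np.array([w2p(p) for p in P]);Q=Q[(abs(Q[:,0]-.034)<.07)&(abs(Q[:,1]+.15)<.07)]
print('scene tub',len(Q),cv2.minEnclosingCircle(Q.astype(np.float32)))
P=W[150:262,260:330].reshape(-1,3);P=P[(P[:,2]>.03)&(P[:,2]<.2)];Q=np.array([w2p(p) for p in P]);k=(Q[:,0]>-.2)&(Q[:,0]<-.09)&(Q[:,1]>-.04)&(Q[:,1]<.06)
print('front face',np.median(Q[k],0),len(P[k]))
goal([*p2w(-.225,.009),.34],115.5)
goal([*p2w(-.225,.009),.34],-64.5)
print(p2w(-.225,.009), r.read_state()['joint_positions'].round(2))
E
```

```text
tub 4002 0.04577813297510147 [ 0.03313492 -0.14840369] 0.07496864285123188
scene tub 529 ((0.037175070494413376, -0.1480553299188614), 0.04611380025744438)
front face [-0.1145933   0.02658881] 686
t 6.65 at [ 0.6625 -0.1035  0.2726] place [ 0.0374 -0.0698] F [0.4 0.5 1.2] w 0.046
 xyz mm [-262.5  -77.3  -68.7] rot [  0.4   0.1 -90.2]
t 6.65 at [ 0.6625 -0.1035  0.2726] place [ 0.0374 -0.0698] F [0.4 0.5 1.2] w 0.046
 xyz mm [-262.5  -77.3  -68.7] rot [ 0.1 -0.4 89.7]
[ 0.39164371 -0.14534173] [ 0.53  0.49 -0.68  1.18  0.3   1.57  0.35]
```

View pics/s4.png

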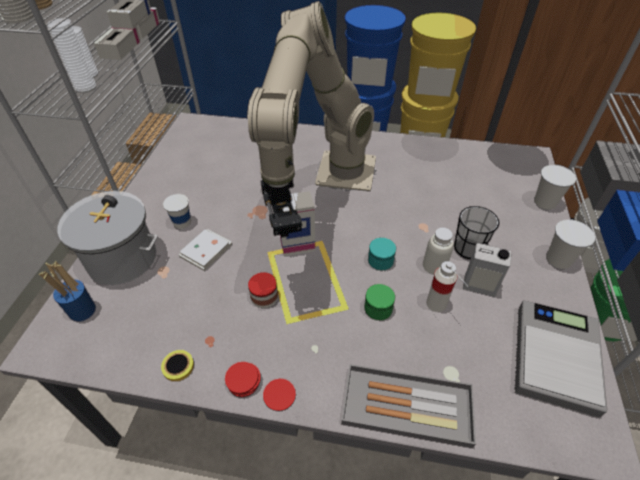

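Tub measured at place (0.033…0.037,-0.148) in both views and upright. Move above the -x side of the carton while turning the jaws across.

apply_moves --increments '[{"grip":120,"xyz":[0,0,-50],"rotation":[0,0,9]},{"grip":120,"xyz":[-30,-10,-69],"rotation":[0,0,18]},{"grip":120,"xyz":[-60,-20,-69],"rotation":[0,0,28]},{"grip":120,"xyz":[-90,-27,-69],"rotation":[0,0,38]},{"grip":120,"xyz":[-120,-35,-69],"rotation":[0,0,47]}]'

```text
time: 7.28
ee_pos: [0.5371, -0.1218, 0.3403]
eef_rot: [0.982, -0.191, 0.003, 0.001]
ft_force: [-0.4, 0.2, -0.3]
width: 0.0461
```

```bash
python3 - <<'E'
from h import *
goal([*p2w(-.225,.009),.34],-67)
print(r.read_state()['joint_positions'].round(2))
E
```

```text
t 7.28 at [ 0.5371 -0.1218  0.3403] place [-0.0836 -0.0324] F [-0.4  0.2 -0.3] w 0.0461
 xyz mm [-126.    76.3   -0.3] rot [-0.1 -0.3 45. ]
[ 0.64  0.17 -0.58  1.39  0.1   1.6  -0.32]
```

apply_moves --increments '[{"grip":120,"xyz":[-28,17,0],"rotation":[0,0,9]},{"grip":120,"xyz":[-56,34,0],"rotation":[0,0,18]},{"grip":120,"xyz":[-84,51,0],"rotation":[0,0,27]},{"grip":120,"xyz":[-112,68,0],"rotation":[0,0,36]},{"grip":120,"xyz":[-126,76,0],"rotation":[0,0,45]}]'

```text
time: 7.9
ee_pos: [0.39, -0.1445, 0.3391]
eef_rot: [0.832, -0.555, 0.003, 0.001]
ft_force: [0.8, 0.1, -0.4]
width: 0.0461
```

```bash
python3 - <<'E'
from h import *
goal([*p2w(-.225,.009),.185],-67)
print(r.read_state()['joint_positions'].round(2))
c=cam('side');cv2.imwrite('pics/d5.png',c['img'])
c=cam('wrist');cv2.imwrite('pics/w5.png',c['img']);W=world(c)
P=W.reshape(-1,3);P=P[(P[:,2]>.213)&(P[:,2]<.228)];Q=np.array([w2p(p) for p in P]);print(len(Q))
if len(Q)>5: print('top',cv2.minAreaRect(Q.astype(np.float32)))
E
```

```text
t 7.9 at [ 0.39   -0.1445  0.3391] place [-0.2261  0.0105] F [ 0.8  0.1 -0.4] w 0.0461
 xyz mm [  0.5  -0.8 154.1] rot [-0.1 -0.4 -0.4]
[ 0.8  -0.17 -0.47  1.69 -0.07  1.59 -0.85]
12628
top ((-0.15450140833854675, 0.008307605981826782), (0.11542756855487823, 0.07511553168296814), 86.66856384277344)
```

View pics/w5.png

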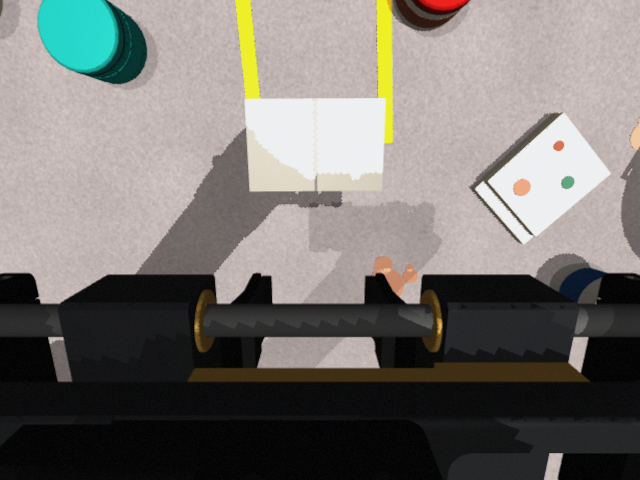

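View pics/d5.png

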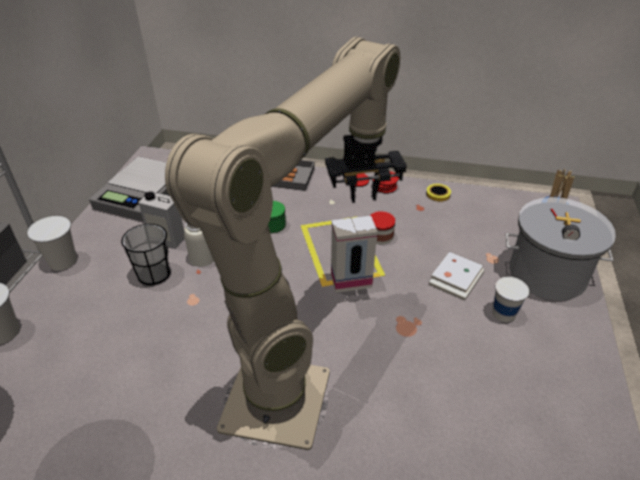

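Wrist view: the carton top spans (247–385, 98–190), 115.4×75.1 mm, centred at place (-0.1545,0.008) and turned -3.3°. The fingers hang behind the slot face. Descend to TCP z≈0.19.

apply_moves --increments '[{"grip":120,"xyz":[2,0,40],"rotation":[0,0,0]},{"grip":120,"xyz":[2,0,85],"rotation":[0,0,0]},{"grip":120,"xyz":[2,0,125],"rotation":[0,0,0]},{"grip":120,"xyz":[2,0,149],"rotation":[0,0,0]},{"grip":120,"xyz":[2,0,149],"rotation":[0,0,0]}]'

```text
time: 8.62
ee_pos: [0.391, -0.1462, 0.1887]
eef_rot: [0.834, -0.552, 0.002, 0.001]
ft_force: [0.4, 0.4, 1.1]
width: 0.0456
```

```bash
python3 - <<'E'
from h import *
goal([*p2w(-.20,.009),.19],-67.5)
print(r.read_state()['joint_positions'].round(2))
c=cam('side');cv2.imwrite('pics/d6.png',c['img'][150:330,250:450])
E
```

```text
t 8.62 at [ 0.391  -0.1462  0.1887] place [-0.226   0.0085] F [0.4 0.4 1.1] w 0.0456
 xyz mm [ -1.6 -25.9  -1.3] rot [ 0.  -0.2  0.5]
[ 0.79 -0.11 -0.5   1.96 -0.05  1.28 -0.86]
```

View pics/d6.png

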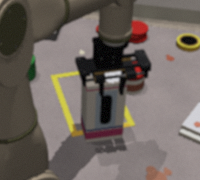

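The gripper stands behind the slot face, clear of it. Start a slow push along tool -y.

apply_moves --increments '[{"grip":120,"xyz":[0,-10,0],"rotation":[0,0,0]},{"grip":120,"xyz":[0,-19,0],"rotation":[0,0,0]},{"grip":120,"xyz":[0,-25,0],"rotation":[0,0,0]},{"grip":120,"xyz":[0,-31,0],"rotation":[0,0,0]},{"grip":120,"xyz":[0,-37,0],"rotation":[0,0,0]}]'

```text
time: 9.3
ee_pos: [0.4262, -0.1321, 0.1903]
eef_rot: [0.834, -0.552, 0.003, 0.001]
ft_force: [-0.8, -0.3, 1.1]
width: 0.046
```

apply_moves --increments '[{"grip":120,"xyz":[0,-5,0],"rotation":[0,0,0]},{"grip":120,"xyz":[0,-10,0],"rotation":[0,0,0]}]'

```text
time: 9.55
ee_pos: [0.4357, -0.128, 0.1903]
eef_rot: [0.834, -0.552, 0.003, 0.001]
ft_force: [-1.1, -0.5, 0.6]
width: 0.0459
```

```bash
python3 - <<'E'
from h import *
goal([*p2w(-.13,.009),.19],-67.5)
c=cam('wrist');cv2.imwrite('pics/w7.png',c['img'])
c=cam('side');cv2.imwrite('pics/d7.png',cv2.resize(c['img'][150:330,250:450],None,fx=3,fy=3))
E
```

```text
t 9.55 at [ 0.4357 -0.128   0.1903] place [-0.1777  0.0056] F [-1.1 -0.5  0.6] w 0.0459
 xyz mm [ -5.5 -47.5   0.3] rot [-0.1 -0.3  0.4]
```

View pics/w7.png

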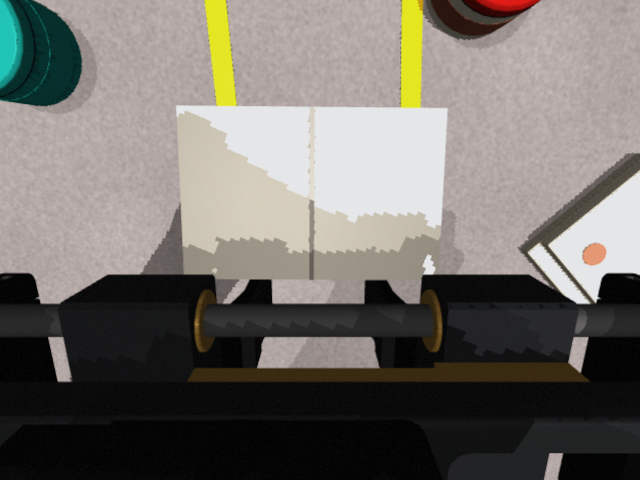

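View pics/d7.png

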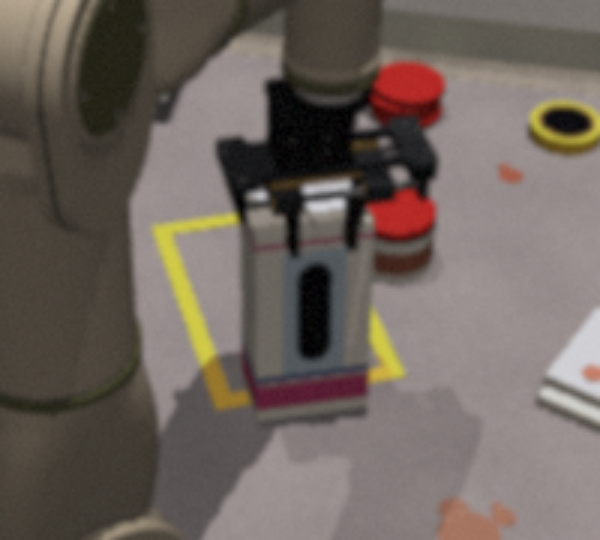

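The fingers touch the slot face and the carton top spans rows 105–278. Check whether it tips or slides.

```bash
cat >> h.py <<'E'
def carton():
    c=cam('wrist');W=world(c)
    P=W[115:265,195:435].reshape(-1,3);P=P[P[:,2]>.15]
    Q=np.c_[np.array([w2p(p) for p in P]),P[:,2]]
    A=np.c_[Q[:,:2],np.ones(len(Q))];k=np.linalg.lstsq(A,Q[:,2],rcond=None)[0]
    print('top slopes deg',np.degrees(np.arctan(k[:2])).round(1),'x range',np.percentile(Q[:,0],[1,99]).round(4),'z',np.percentile(Q[:,2],[1,99]).round(4))
    c=cam('scene');W=world(c);P=W[180:320,250:345].reshape(-1,3);P=P[(P[:,2]>.012)&(P[:,2]<.2)];Q=np.array([[*w2p(p),p[2]] for p in P])
    Q=Q[(abs(Q[:,1])<.06)&(Q[:,0]<.12)]
    for z in(.015,.025,.04,.08): 
        q=Q[abs(Q[:,2]-z)<.006];print(z,len(q),q[:,0].max().round(4) if len(q) else '',np.median(q[:,0]).round(4) if len(q) else '')
    return c
E
python3 - <<'E'
from h import *
c=carton();cv2.imwrite('pics/s8.png',cv2.resize(c['img'][170:330,230:390],None,fx=3,fy=3))
E
```

```text
top slopes deg [-7.   0.3] x range [-0.1582 -0.094 ] z [0.2182 0.2272]
0.015 47 -0.1082 -0.1132
0.025 60 -0.1067 -0.1125
0.04 76 -0.1022 -0.1111
0.08 71 -0.0989 -0.106
```

View pics/s8.png

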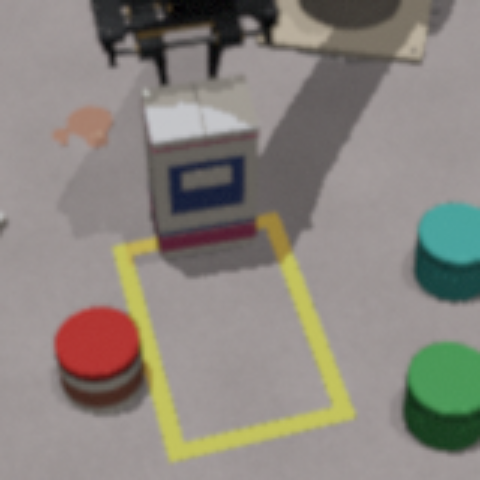

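It tips about its foot (7°), with the foot still at x≈-0.115. Continue.

apply_moves --increments '[{"grip":120,"xyz":[0,-5,0],"rotation":[0,0,0]},{"grip":120,"xyz":[0,-10,0],"rotation":[0,0,0]},{"grip":120,"xyz":[0,-15,0],"rotation":[0,0,0]},{"grip":120,"xyz":[0,-20,0],"rotation":[0,0,0]},{"grip":120,"xyz":[0,-24,0],"rotation":[0,0,0]}]'

```text
time: 10.38
ee_pos: [0.4578, -0.1185, 0.1902]
eef_rot: [0.834, -0.552, 0.003, 0.001]
ft_force: [-0.5, 0.3, 0.2]
width: 0.046
```

```bash
python3 - <<'E'
from h import *
goal([*p2w(-.13,.009),.19],-67.5)
carton()
E
```

```text
t 10.38 at [ 0.4578 -0.1185  0.1902] place [-0.1537  0.0047] F [-0.5  0.3  0.2] w 0.046
 xyz mm [ -5.4 -23.5   0.2] rot [-0.1 -0.3  0.4]
top slopes deg [-13.6   0.7] x range [-0.1332 -0.0699] z [0.2146 0.2305]
0.015 44 -0.1051 -0.1116
0.025 57 -0.1033 -0.1094
0.04 59 -0.1015 -0.1063
0.08 58 -0.0908 -0.0961
```

apply_moves --increments '[{"grip":120,"xyz":[0,-4,0],"rotation":[0,0,0]},{"grip":120,"xyz":[0,-8,0],"rotation":[0,0,0]},{"grip":120,"xyz":[0,-12,0],"rotation":[0,0,0]},{"grip":120,"xyz":[0,-16,0],"rotation":[0,0,0]},{"grip":120,"xyz":[0,-19,0],"rotation":[0,0,0]}]'

```text
time: 11.1
ee_pos: [0.4755, -0.1109, 0.1901]
eef_rot: [0.834, -0.552, 0.003, 0.001]
ft_force: [1.8, -0.1, -0.2]
width: 0.0458
```

```bash
python3 - <<'E'
from h import *
goal([*p2w(-.13,.009),.19],-67.5)
carton()
E
```

```text
t 11.1 at [ 0.4755 -0.1109  0.1901] place [-0.1344  0.004 ] F [ 1.8 -0.1 -0.2] w 0.0458
 xyz mm [-5.2 -4.2  0.1] rot [-0.1 -0.3  0.5]
top slopes deg [-19.1   1. ] x range [-0.1135 -0.0501] z [0.2094 0.2316]
0.015 30 -0.1045 -0.1099
0.025 34 -0.0992 -0.1075
0.04 54 -0.097 -0.1021
0.08 50 -0.0822 -0.0882
```

At balance (19°). A small further push and then hold.

apply_moves --increments '[{"grip":120,"xyz":[0,-4,0],"rotation":[0,0,0]},{"grip":120,"xyz":[0,-8,0],"rotation":[0,0,0]},{"grip":120,"xyz":[0,-8,0],"rotation":[0,0,0]},{"grip":120,"xyz":[0,-8,0],"rotation":[0,0,0]},{"grip":120,"xyz":[0,-8,0],"rotation":[0,0,0]}]'

```text
time: 11.82
ee_pos: [0.4828, -0.1078, 0.1901]
eef_rot: [0.834, -0.552, 0.003, 0.001]
ft_force: [-0.3, -0.3, 0.6]
width: 0.0463
```

apply_moves --increments '[{"grip":120,"xyz":[0,5,-30],"rotation":[0,0,0]},{"grip":120,"xyz":[0,10,-80],"rotation":[0,0,0]},{"grip":120,"xyz":[0,15,-130],"rotation":[0,0,0]},{"grip":120,"xyz":[0,20,-150],"rotation":[0,0,0]},{"grip":120,"xyz":[0,20,-150],"rotation":[0,0,0]}]'

```text
time: 12.45
ee_pos: [0.4644, -0.1152, 0.3414]
eef_rot: [0.834, -0.552, 0.004, 0.001]
ft_force: [-0.1, -0.7, -0.5]
width: 0.0463
```

```bash
python3 - <<'E'
from h import *
goal([*p2w(-.13,.009),.19],-67.5)
tub()
c=cam('wrist');cv2.imwrite('pics/w9.png',c['img']);W=world(c)
P=W.reshape(-1,3);P=P[(P[:,2]>.066)&(P[:,2]<.084)];Q=np.array([w2p(p) for p in P],np.float32);Q=Q[(abs(Q[:,0])<.2)&(abs(Q[:,1])<.1)];print('wrist top',len(Q),cv2.minAreaRect(Q))
c=cam('scene');cv2.imwrite('pics/s9.png',c['img']);W=world(c)
P=W[150:340,230:390].reshape(-1,3);P=P[(P[:,2]>.066)&(P[:,2]<.09)];Q=np.array([w2p(p) for p in P],np.float32);Q=Q[(abs(Q[:,0])<.2)&(abs(Q[:,1])<.09)];print('scene top',len(Q),cv2.minAreaRect(Q))
E
```

```text
t 12.45 at [ 0.4644 -0.1152  0.3414] place [-0.1464  0.0049] F [-0.1 -0.7 -0.5] w 0.0463
 xyz mm [ -5.9 -15.7 151.5] rot [-0.2 -0.4  0.4]
tub 5367 0.04635252803564072 [ 0.03333416 -0.14906894] 0.0747864852282243
wrist top 17339 ((-0.014357708394527435, 0.001020323485136032), (0.11581812053918839, 0.20216749608516693), 87.02737426757812)
scene top 1899 ((-0.003980405628681183, 0.0014689266681671143), (0.11640938371419907, 0.22722215950489044), 86.8048324584961)
```

View pics/s9.png

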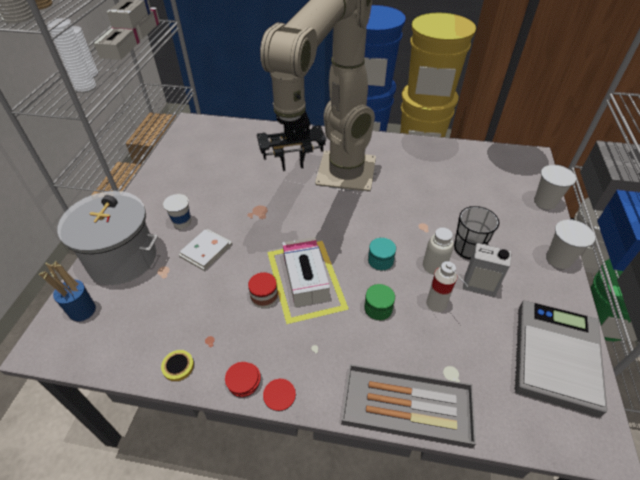

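View pics/w9.png

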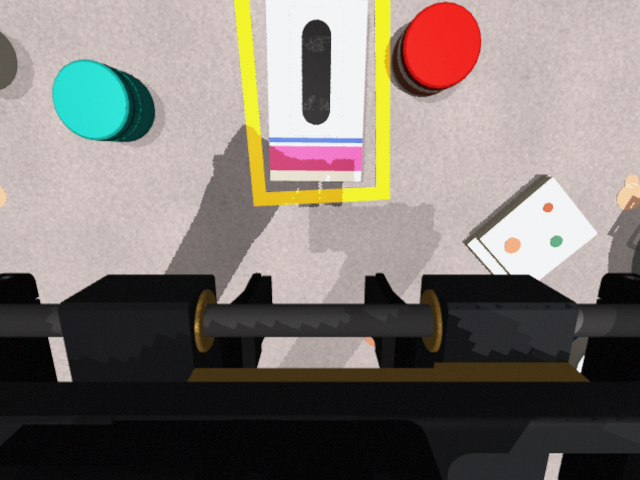

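The carton lies slot-up inside the tape (scene (307,268)), centred at about place (-0.005,0.001) and turned 3°. The tub at (263,288) stands outside at y=-0.149, and the gripper touches nothing. Hand in.

```bash
python3 - <<'E'
from h import *
print(r.close_job())
E
```

```text
the job is handed in; nothing more can be done
None
```

I slid the tub out of the taped outline, then tipped the carton over its foot so it lies slot-up inside the tape. The job was handed in at about 12.5 s of the 51 s allowed.

- **Tub:** I pushed it sideways (place -y) with half-open fingers. It stands upright with its centre at place (0.033, -0.149), past the 0.121 m limit, and its lid is at 75 mm.
- **Carton:** I pushed it slowly at the top of the slot face until it passed balance and fell onto its back. Its centre is at about place (-0.005, 0.001), within the 35 mm allowed. It is turned about 3° (limit 0.25 rad, about 14°), with its top about 75 mm above the bench.
- **Everything else:** wrist force readings stayed under about 6 N, and the gripper was lifted clear before hand-in. The bystanders look unmoved in the last pictures, but I did not measure them again.
- **Disagreements:** the scene camera first put the tub about 6 mm from where the wrist camera did, so I used the wrist camera for the final distances. In the last wrist picture the far end of the carton was cut off, so I took its centre from the near edge. That agreed with the scene view to about 1 mm.

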